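# Take the filter cassette out of the bench fume extractor

### The job

The filter of the bench fume extractor is due for cleaning: swing the keeper on top of it a quarter turn, clear of the filter cassette, then draw the cassette straight out of its slot by its handle without forcing it, keeping it level all the way so that it neither jams nor sheds its dust. Set it down (do not drop it) flat inside the empty cleaning tray, pleats up, let go and leave the keeper open. Leave the other things on the bench where they are.

Things in the scene. Friction and masses are not known exactly. Their poses are not given: they have to be found in the camera images.
- extractor: bench downdraft fume extractor, grey metal box 180 deep (x) x 190 wide (y) x 106 mm high, fixed. Origin: centre of its underside; z up; its front, with the filter slot, is at x = -90 mm and looks along -x. Top: grille of steel bars. Front: speed knob and switch low down, to z = 56 mm. The keeper stands on the top at its front +y corner
- slot (a point): mouth of the filter channel, middle of its lower edge, at (-90, 0, 70) mm in the extractor's frame, same axes. The channel is 127 mm wide, 23.5 mm high and 135 mm deep, level, roofed by the grille and open only at this mouth: the cassette is drawn out along the extractor's -x
- cassette: filter cassette, aluminium frame, grey-white pleats on its top; 0.16 to 0.25 kg. Body 130 (x) x 124 (y) x 22 mm; origin: centre of the body's underside; z up. A flange 136 wide and 48 mm high at x = -69 to -65 mm rests against the extractor's front. When home it is at (-25, 0, 70) mm in the extractor's frame, same axes; loose, 1.5 mm play each side and above
- cassette_handle (a point): point to grip on the pull handle, (-107, 0, 26) mm in the cassette's frame, same axes. Flat steel bar 66 mm long (y), 12 mm thick (x), z = 13 to 33 mm, flat faces, 32 mm clear of the flange, on two posts at y = -30 and +30 mm. Pinch it from above across the 12 mm, firmly (60 N or more): the whole cassette hangs from it
- cassette_rear (a point): middle of the cassette's rear edge, at (65, 0, 11) mm in its frame; the cassette is out of the channel when this point is in front of the extractor's front
- cassette_mid (a point): underside of the cassette at the middle of its whole length, handle included (178 mm overall), at (-24, 0, 0) mm in the cassette's frame
- keeper (a joint): angle (rad) of the keeper, a swivel arm on a vertical pivot on the extractor's top. At 0 it points along the extractor's -x and its turned-down toe hooks in front of the flange's top corner; it blocks the cassette up to 0.2. Starts from -0.3 to 0.05. Opens clockwise seen from above, to 1.8 at most; at 1.57 it points along the extractor's +y, well clear. Light friction (about 2 N), stays where left
- keeper_stem (a point): point to hold on the keeper's thumb stem, a black upright round pin 16 mm in diameter, 30 mm from the pivot axis, standing from z = 128 to 170 mm; this point is on its axis at z = 153 mm
- keeper_pivot (a point): top of the keeper's pivot (vertical axis), at (-62, 58, 128) mm in the extractor's frame; the keeper's arm is 12 mm wide, reaches 44 mm from the pivot and its top is at z = 128 mm
- tray: empty cleaning tray of plain steel, loose, 0.9 kg, 280 (its x) x 200 (its y) x 16 mm high, walls and floor 4 mm thick. Origin: centre of its underside; z up
- rest: bystander: wooden rest 300 (x) x 55 x 40 mm with six folded brass brackets on top, 61 mm high in all; origin: centre of its underside
- tin: bystander: round closed tin, 72 mm in diameter, 63 mm high; origin: centre of its underside
- bin: bystander: grey open parts bin, 150 (x) x 100 x 50 mm; origin: centre of its underside
- brush: bystander: hand brush 180 mm long lying on the bench, handle to its -x; origin: middle of its underside

How it is judged:
On the way, in this order (a step that is already met when the one before it is completed fails the run):
1. the keeper is swung clear (1.0 rad or more) with the cassette still home (value of joint keeper above 1 rad and x of cassette in the frame of extractor above -0.04 m), for 0.1 s.
2. the cassette is drawn right out of the channel, level and still up at the height of the slot (x of cassette_rear in the frame of extractor below -0.092 m and height (world z) of cassette_rear above 0.06 m and angle between cassette's own z axis and vertical below 0.2 rad), for 0.1 s.
At the end, for the whole second after the job is handed in: The cassette lies still and released on the floor of the tray, whole inside its rim (middle within 60 mm along and 45 mm across of the tray's centre, underside within 5 mm of the tray's floor), pleats up and flat within 0.05 rad; the keeper is left open, at 1.0 rad or more (x of cassette_mid in the frame of tray between -0.06 and 0.06 m and y of cassette_mid in the frame of tray between -0.045 and 0.045 m and z of cassette_mid in the frame of tray below 0.009 m and angle between cassette's own z axis and vertical below 0.05 rad and linear speed of cassette below 0.02 m/s and contact force between the fingers and cassette below 0.05 N and value of joint keeper above 1 rad); the robot touches nothing.
It fails at once if the cassette is tilted more than 0.2 rad from level (angle between cassette's own z axis and vertical above 0.2 rad).
It fails at once if the cassette, once drawn 4 mm or more, is forced against the channel or the keeper with more than 30 N (contact force between cassette and extractor above 30 N and x of cassette in the frame of extractor below -0.029 m).
It fails at once if the cassette is dropped (moving faster than 0.45 m/s out of the fingers) (contact force between the fingers and cassette below 0.05 N and linear speed of cassette above 0.45 m/s).
It fails at once if the wooden rest, tin, parts bin or brush is pushed more than 30 mm from its place, or the tin is tipped over (distance of any of rest, tin, bin, brush from where it was at the start of the episode above 0.03 m or angle between tin's own z axis and vertical above 0.5 rad).
It also fails if it takes over 64 s, if anything falls off the work surface, if the arm or the gripper's body presses on something with over 40 N, if the wrist force passes 120 N, or if a joint passes its speed limit or range.

### The arm

A 7-joint arm with a two-finger parallel gripper is mounted at the origin on the work surface. World frame = base frame: x ahead of the robot, y to its left, z up, the work surface at z = 0. Lengths are in m, angles in rad, forces in N, time in s.
With the tool pointing down it reaches from about 0.375 to 0.925 m from the base axis. Payload 3.1 kg.
Tool frame: the origin (TCP) lies at the centre of the arm's flange, where the gripper is bolted on; the fingertips stand 173 mm ahead of it and the grasp point (between the pads) lies 155 mm ahead of it; x points along the fingers, z is the direction in which the jaws open and shut, and the axes are right-handed (so a half turn about x gives the same grasp; the last joint's range is limited). The gripper opens to 85 mm and grips with 20 to 120 N. Pads are 22 mm wide; open, the fingers measure 114 mm over their backs; the gripper's body (76 mm by 85 mm) begins 54 mm behind the grasp point. The pads swing forward as they close: fully open they stand 13 mm farther back than shut.
Start: joints at [-0.098, 0.383, 0.044, 1.598, -0.018, 1.161, -0.05], TCP at [0.65, 0, 0.405] pointing down, gripper open.
Joint ranges: [-2.61, 2.61], [-0.41, 2.15], [-1.48, 1.57], [0, 2.5], [-1.57, 4.71], [0.05, 1.97], [-2.85, 2.85]. Speed limits (rad/s): [2.79, 2.79, 3.14, 3.14, 3.14, 3.14, 3.14].

### API

Orientations are given as a unit quaternion [x, y, z, w].
In Python, from station import ctrl, kinematics, grab_frame gives the robot as it stands. Calls block until the motion is done:
- ctrl.move_ptp(position, orientation): joint-space move of the TCP to a pose.
- ctrl.move_linear(position, rotation=None, vel=0.15, guard=None): straight line of the TCP; rotation=None keeps the orientation; vel is the mean speed in m/s. With guard (N) it stops when the force on the tool has changed by that much, and returns True; else False.
- ctrl.set_joints(angles): joint-space move.
- ctrl.gripper_to(opening, force=None): finger opening in m; force is the grip in N (None keeps the last); returns when the fingers have stopped.
- ctrl.wait(seconds).
- kinematics.ik(position, orientation): joint angles nearest the present ones, or None.
- grab_frame(name): name is "scene" or "side" or "wrist"; returns a dict with "color" (420x560x3 uint8, red, green, blue), "z_map" (420x560 float32, m along the optical axis (not along the pixel's ray), 0 where there is no reading), "K" (3x3 intrinsics, pixels), "world_to_cam" (4x4, takes a point from world to camera coordinates). Camera axes: x right, y down, z forward; pixel columns grow to the right and rows downward; lengths in m; the calibration is good to about 2 mm. A picture is of the moment at which its call begins.
A pose or a line that the arm cannot do raises ctrl.Unreachable and nothing moves.
- ctrl.finish_job(): hands the job in, once; it reports no verdict.
Readings, each from a call of its own:
- ctrl.get_time(): time.
- ctrl.get_joint_pos(): joint angles.
- ctrl.get_qd(): joint speeds.
- ctrl.get_joint_efforts(): joint torques, N m.
- ctrl.get_position(): TCP position.
- ctrl.get_ee_rot(): TCP orientation.
- ctrl.get_force(): force on the tool from outside, world axes, zero at the start.
- ctrl.get_ft_torque(): the same for the moment, N m.
- ctrl.get_grip_width(): finger opening in m.
Only numpy, scipy, OpenCV 4.12 (cv2) and the standard library are available. Lean on these libraries where they do the work, as an engineer would, in place of code of your own. Each camera call takes 0.05 s, during which the arm holds its last target.

## Working session

There is one attempt and no reset: what is moved stays moved. The work goes in short steps, each a Python script; the robot and the scene stay as the last script left them, time stands still between calls to the robot, and variables do not carry over. Pictures are saved under pics/ and viewed, and the job is handed in when it is done.

```bash
ls; mkdir -p pics; python3 - <<'E'
from station import ctrl,grab_frame
import cv2
print(ctrl.get_time())
for n in ["scene","side","wrist"]:
    f=grab_frame(n); import numpy as np
    cv2.imwrite(f"pics/{n}0.png",f["color"][:,:,::-1]); np.savez(f"pics/{n}0.npz",**f)
    print(n,f["K"].tolist(),f["world_to_cam"].round(3).tolist())
print(ctrl.get_ee_rot(),ctrl.get_position())
E
```

```text
pics
0.0
scene [[405.88114105214277, 0.0, 285.3641079001957], [0.0, 405.88114105214277, 204.86367912989647], [0.0, 0.0, 1.0]] [[0.215, 0.977, 0.005, -0.099], [0.52, -0.11, -0.847, -0.214], [-0.827, 0.185, -0.531, 1.466], [0.0, 0.0, 0.0, 1.0]]
side [[402.0585055937565, 0.0, 280.0689652209014], [0.0, 402.0585055937565, 207.3124114693613], [0.0, 0.0, 1.0]] [[-0.786, -0.618, -0.015, 0.411], [-0.346, 0.461, -0.817, 0.309], [0.512, -0.637, -0.577, 0.717], [0.0, 0.0, 0.0, 1.0]]
wrist [[312.7553139109623, 0.0, 274.6282378154993], [0.0, 312.7553139109623, 205.47169378889444], [0.0, 0.0, 1.0]] [[1.0, 0.001, -0.001, -0.649], [0.001, -0.949, 0.316, -0.041], [-0.001, -0.316, -0.949, 0.38], [0.0, 0.0, 0.0, 1.0]]
[-5.67366781e-05  7.07857453e-01 -2.49428370e-08  7.06355309e-01] [6.49636927e-01 3.64676753e-05 4.03563732e-01]
```

View pics/scene0.png

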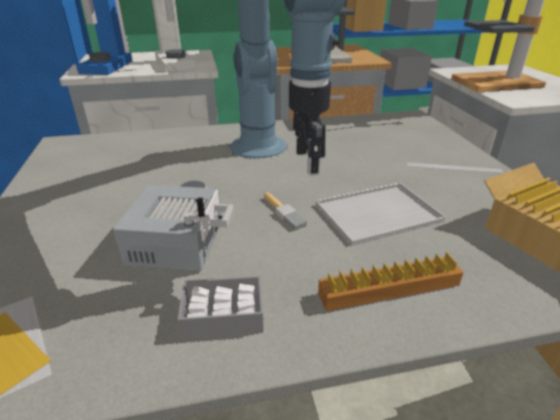

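View pics/side0.png

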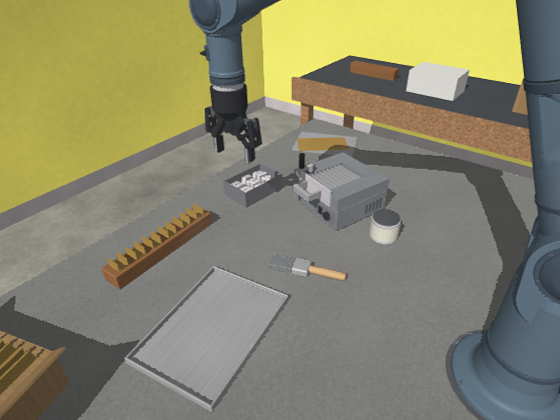

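View pics/wrist0.png

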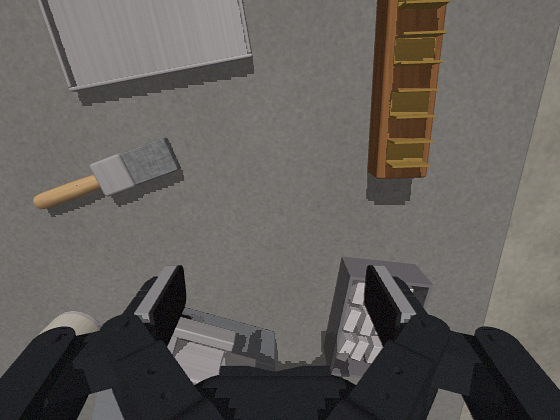

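The scene view shows the extractor at about (170,225) with its front and handle facing right (world +y). The tray is at (380,212), the brush at (285,210), the bin at (222,300) and the rest at (390,280). The tin is hidden behind the extractor, but the side view shows it at (385,227). Next I'll measure using depth.

```bash
cat > h.py <<'E'
import numpy as np,cv2
def cloud(f):
    K=f["K"];z=f["z_map"];h,w=z.shape
    u,v=np.meshgrid(np.arange(w),np.arange(h))
    p=np.stack([(u-K[0,2])/K[0,0]*z,(v-K[1,2])/K[1,1]*z,z],-1)
    T=np.linalg.inv(f["world_to_cam"]); P=p@T[:3,:3].T+T[:3,3]
    P[z==0]=np.nan
    return P
def pix(f,p):
    T=f["world_to_cam"];c=T[:3,:3]@np.asarray(p,float)+T[:3,3]
    q=f["K"]@c; return q[:2]/q[2]
E
python3 - <<'E'
from h import *
for n in ["scene","side"]:
    f=dict(np.load(f"pics/{n}0.npz")); P=cloud(f)
    x0,y0,x1,y1={"scene":(110,170,260,280),"side":(280,140,420,250)}[n]
    cv2.imwrite(f"pics/{n}_ex.png",cv2.resize(f["color"][y0:y1,x0:x1,::-1],None,fx=5,fy=5,interpolation=cv2.INTER_CUBIC))
    Q=P[y0:y1,x0:x1].reshape(-1,3)
    for lo,hi in [(.100,.113),(.113,.122),(.122,.133),(.14,.18)]:
        m=(Q[:,2]>lo)&(Q[:,2]<hi); S=Q[m]
        if len(S)>3: 
            r=cv2.minAreaRect(S[:,:2].astype(np.float32)); print(n,lo,len(S),S.mean(0).round(4),r)
    # tray: rim z ~.016
for n,(x0,y0,x1,y1) in {"scene":(305,175,450,245),"side":(115,255,300,415)}.items():
    f=dict(np.load(f"pics/{n}0.npz")); P=cloud(f); Q=P[y0:y1,x0:x1].reshape(-1,3)
    print(n,np.nanpercentile(Q[:,2],[5,25,50,75,95,99]).round(4))
    S=Q[(Q[:,2]>.009)&(Q[:,2]<.03)]; print(n,len(S),cv2.minAreaRect(S[:,:2].astype(np.float32)))
E
```

```text
scene 0.1 3264 [ 0.5429 -0.2881  0.105 ] ((0.5384222865104675, -0.26182326674461365), (0.22999481856822968, 0.1958543211221695), 71.92876434326172)
scene 0.113 136 [ 0.5799 -0.2084  0.1172] ((0.5676066279411316, -0.19422367215156555), (0.0503644235432148, 0.13675609230995178), 55.469032287597656)
scene 0.122 136 [ 0.6139 -0.2266  0.1266] ((0.6129791140556335, -0.22590172290802002), (0.05172138288617134, 0.01901846192777157), 65.50846099853516)
scene 0.14 115 [ 0.6195 -0.2148  0.1578] ((0.6170992851257324, -0.21492373943328857), (0.01564854010939598, 0.014690147712826729), 78.00180053710938)
side 0.1 2210 [ 0.5218 -0.2749  0.1048] ((0.5396137833595276, -0.26224154233932495), (0.2307739406824112, 0.19513441622257233), 71.72802734375)
side 0.113 116 [ 0.5663 -0.202   0.1168] ((0.5608175992965698, -0.1917223036289215), (0.04869788885116577, 0.12589368224143982), 56.87797927856445)
side 0.122 70 [ 0.6092 -0.2244  0.127 ] ((0.6090757846832275, -0.22535806894302368), (0.05340133234858513, 0.01855243369936943), 80.02310180664062)
side 0.14 69 [ 0.6129 -0.2112  0.1573] ((0.6147762537002563, -0.21305443346500397), (0.013071225956082344, 0.018691375851631165), 56.88592529296875)
scene [-0.0019 -0.0006  0.0012  0.0039  0.0123  0.0159]
scene 777 ((0.5082645416259766, 0.2117496281862259), (0.20592182874679565, 0.3520912826061249), 9.69406509399414)
side [-0.0015 -0.0001  0.0016  0.0043  0.0158  0.0399]
side 2188 ((0.5923243165016174, 0.20443852245807648), (0.36406219005584717, 0.39382028579711914), 9.818791389465332)
```

View pics/scene_ex.png

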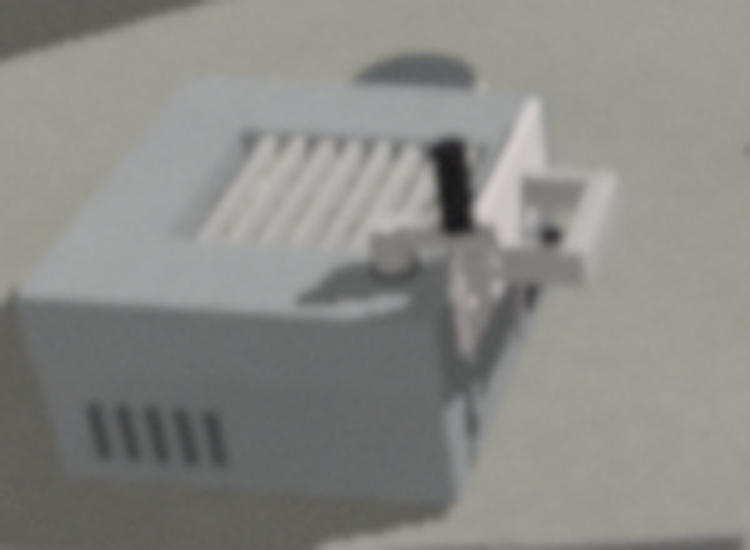

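View pics/side_ex.png

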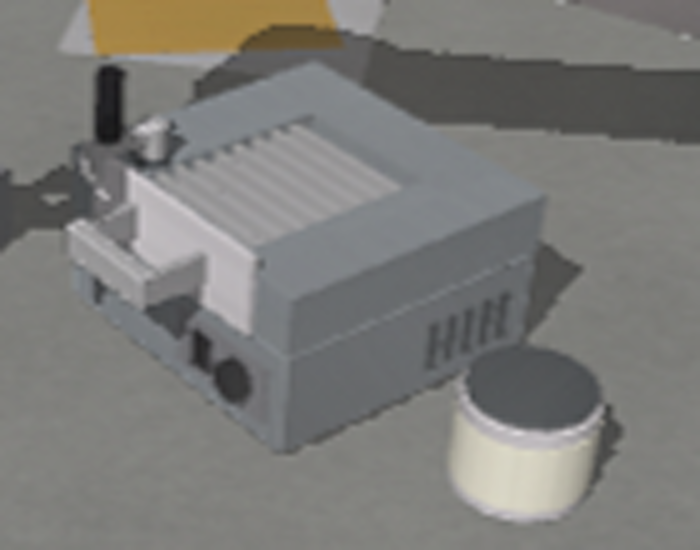

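```bash
python3 - <<'E'
from h import *
from scipy.optimize import minimize
A=[]
for n in ["scene","side"]:
    f=dict(np.load(f"pics/{n}0.npz")); P=cloud(f)
    x0,y0,x1,y1={"scene":(110,170,260,280),"side":(280,140,420,250)}[n]
    Q=P[y0:y1,x0:x1].reshape(-1,3)
    S=Q[(Q[:,2]>.100)&(Q[:,2]<.110)]
    best=None
    for a in np.radians(np.arange(60,85,.25)):
        F=np.array([np.cos(a),np.sin(a)]); Y=np.array([F[1],-F[0]])  # F=front dir (-x_e), Y=y_e
        s=S[:,:2]@F; t=S[:,:2]@Y
        tl,th=np.percentile(t,[.4,99.6]); 
        c=th-tl
        if best is None or c<best[0]: best=(c,a,tl,th,np.percentile(s,.4),np.percentile(s,99.8))
    c,a,tl,th,sl,sh=best
    F=np.array([np.cos(a),np.sin(a)]); Y=np.array([F[1],-F[0]])
    C=F*(sl+.09)+Y*(tl+th)/2
    print(n,"yaw front",np.degrees(a),"width",c,"len",sh-sl,"C",C)
    f_=lambda e:C-F*e[0]+Y*e[1]
    print("pivot",f_((-.062,.058)),"handle",f_((-.132,0)))
    Z=Q[(Q[:,2]>.085)&(Q[:,2]<.108)]
    s=(Z[:,:2]-C)@F;t=(Z[:,:2]-C)@Y
    H=Z[(s>.12)]; s=(H[:,:2]-C)@F;t=(H[:,:2]-C)@Y
    print("handle pts",len(H),s.min(),s.max(),t.min(),t.max(),H[:,2].max(), H[:,2].min())
    r=cv2.minAreaRect(H[H[:,2]>.099][:,:2].astype(np.float32)); print(r)
    for lo,hi in [(.135,.165)]:
        B=Q[(Q[:,2]>lo)&(Q[:,2]<hi)]; print("stem front pts",B.mean(0),len(B))
E
```

```text
scene yaw front 72.0 width 0.1914589850058797 len 0.22742057414333808 C [ 0.53177442 -0.28434547]
pivot [ 0.60609475 -0.24330295] handle [ 0.57256466 -0.15880601]
handle pts 192 0.12052983364370218 0.13855126443120064 -0.03213673456113151 0.03515936669190087 0.10460942660866313 0.0851330790430549
((0.5724103450775146, -0.161318838596344), (0.017718061804771423, 0.06555428355932236), 71.66392517089844)
stem front pts [ 0.62043102 -0.21470334  0.15088748] 93
side yaw front 72.0 width 0.1911200533178134 len 0.2285938322382048 C [ 0.53079175 -0.28491728]
pivot [ 0.60511209 -0.24387476] handle [ 0.571582   -0.15937782]
handle pts 180 0.12006522488403891 0.14094177854835985 -0.03385066836903008 0.03360518612339573 0.10473493363805708 0.08508467950289245
((0.5713518857955933, -0.16074173152446747), (0.018864471465349197, 0.06720839440822601), 70.54554748535156)
stem front pts [ 0.6126866  -0.21042364  0.15007457] 57
```

```bash
python3 - <<'E'
from h import *
for n,(x0,y0,x1,y1) in {"scene":(310,178,450,245),"side":(120,260,295,412)}.items():
    f=dict(np.load(f"pics/{n}0.npz")); k=5 if n=="scene" else 4
    cv2.imwrite(f"pics/{n}_tr.png",cv2.resize(f["color"][y0:y1,x0:x1,::-1],None,fx=k,fy=k,interpolation=cv2.INTER_CUBIC))
E
```

```text
(no output)
```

View pics/scene_tr.png

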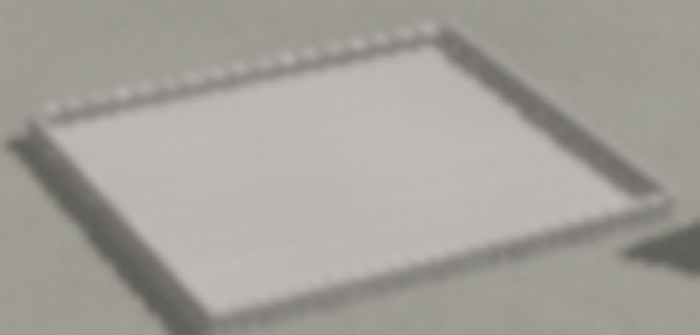

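View pics/side_tr.png

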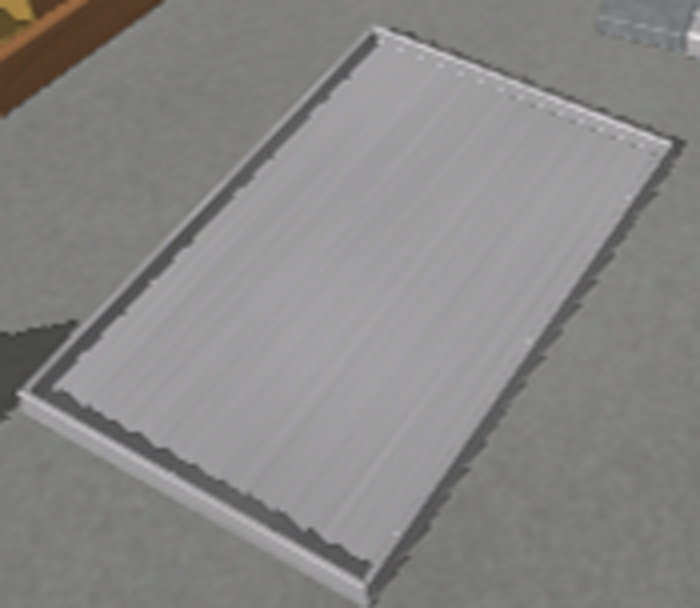

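Tray rim corners, in crop pixels: scene (40,115), (445,28), (668,203), (210,318) and side (376,30), (680,145), (368,585), (22,395). I'll intersect those rays with z = 0.016.

```bash
cat >> h.py <<'E'
def ray(f,uv,z):
    T=np.linalg.inv(f["world_to_cam"]);d=T[:3,:3]@np.linalg.inv(f["K"])@np.array([uv[0],uv[1],1.]);o=T[:3,3]
    return o+d*(z-o[2])/d[2]
E
python3 - <<'E'
from h import *
for n,(x0,y0,k,c) in {"scene":(310,178,5,[(40,115),(445,28),(668,203),(210,318)]),"side":(120,260,4,[(376,30),(680,145),(368,585),(22,395)])}.items():
    f=dict(np.load(f"pics/{n}0.npz"))
    W=np.array([ray(f,(u/k+x0-.4,v/k+y0-.4),.016)[:2] for u,v in c])
    print(n,W.round(4).tolist(),"C",W.mean(0)); 
    for i in range(4):
        d=W[(i+1)%4]-W[i]; print(np.linalg.norm(d).round(4),np.degrees(np.arctan2(d[1],d[0])).round(1))
E
```

```text
scene [[0.4349, 0.0962], [0.3897, 0.3588], [0.5855, 0.3887], [0.6286, 0.1234]] C [0.50966266 0.24174942]
0.2664 99.8
0.1981 8.7
0.2688 -80.8
0.1957 -172.0
side [[0.6201, 0.1287], [0.4247, 0.0917], [0.382, 0.3645], [0.5753, 0.3999]] C [0.50048383 0.24621374]
0.1989 -169.3
0.2761 98.9
0.1965 10.4
0.2748 -80.6
```

Both cameras agree: extractor front direction 72°, centre about (0.531,-0.2846), stem about (0.615,-0.2145), keeper near 0 rad, handle about (0.572,-0.160). The tray is about (0.503,0.245) with its long axis near 99.5°. Before moving I'll check reachability of the planned poses.

```bash
cat >> h.py <<'E'
from scipy.spatial.transform import Rotation as Rn
def quat(psi):  # tool x down, jaw axis at psi (deg)
    a=np.radians(psi);x=np.array([0,0,-1.]);z=np.array([np.cos(a),np.sin(a),0]);y=np.cross(z,x)
    return Rn.from_matrix(np.stack([x,y,z],1)).as_quat()
FA=72.; a_=np.radians(FA); F=np.array([np.cos(a_),np.sin(a_)]); Y=np.array([F[1],-F[0]])
C=np.array([.5313,-.2846]); PIV=C+.062*F+.058*Y; HAN=np.array([.572,-.160])
def stem(th): a=a_-th; return PIV+.030*np.array([np.cos(a),np.sin(a)])
E
python3 - <<'E'
from h import *
from station import ctrl,kinematics
print(PIV,stem(0))
for off in (0,180):
    for nm,p,psi in [("s0",[*stem(0),.308],-18),("s1",[*stem(1.6),.308],-18-92),("h",[*HAN,.251],-108),("hup",[*HAN,.4],-108),("out",[*(HAN+.16*F),.251],-108),("tr",[.489,.327,.19],-80.5),("trup",[.489,.327,.35],-80.5)]:
        q=kinematics.ik(p,quat(psi+off)); print(off,nm,None if q is None else np.round(q,2))
E
```

```text
[ 0.60562033 -0.24355748] [ 0.61489084 -0.21502579]
0 s0 [ 0.14  0.48  0.17  1.68 -0.09  0.99  0.03]
0 s1 [ 0.    0.57  0.44  1.61 -0.27  1.03 -1.4 ]
0 h [-0.11  0.48  0.39  1.87 -0.24  0.84 -1.49]
0 hup [-0.14  0.29  0.41  1.76 -0.13  1.12 -1.57]
0 out [-0.33  0.52  0.35  1.79 -0.22  0.86 -1.76]
0 tr [-0.76  0.54  0.12  1.89 -0.09  0.72 -1.99]
0 trup [-0.72  0.32  0.07  1.8  -0.03  1.02 -2.04]
180 s0 [-0.58  1.    1.37  1.71 -1.01  1.32 -2.45]
180 s1 [ 0.37  0.54 -0.07  1.59  0.04  1.02  1.51]
180 h [ 0.29  0.46 -0.1   1.84  0.06  0.84  1.41]
180 hup [ 0.27  0.29 -0.08  1.74  0.03  1.12  1.44]
180 out [ 0.08  0.51 -0.16  1.77  0.1   0.87  1.12]
180 tr [-0.37  0.57 -0.35  1.87  0.27  0.75  0.86]
180 trup [-0.34  0.35 -0.38  1.79  0.15  1.03  0.96]
```

```bash
python3 - <<'E'
from h import *
from station import ctrl,grab_frame
ctrl.move_ptp([*stem(0),.42],quat(-18))
ctrl.gripper_to(.05,20)
f=grab_frame("wrist"); cv2.imwrite("pics/w1.png",f["color"][:,:,::-1]); np.savez("pics/w1.npz",**f)
print(ctrl.get_time(),ctrl.get_position(),ctrl.get_force())
f=grab_frame("scene"); cv2.imwrite("pics/s1.png",cv2.resize(f["color"][150:290,100:300,::-1],None,fx=4,fy=4,interpolation=cv2.INTER_CUBIC))
E
```

```text
1.5167 [ 0.6150053  -0.21463551  0.41995815] [-0.21588802  0.00820888  0.66438136]
```

View pics/w1.png

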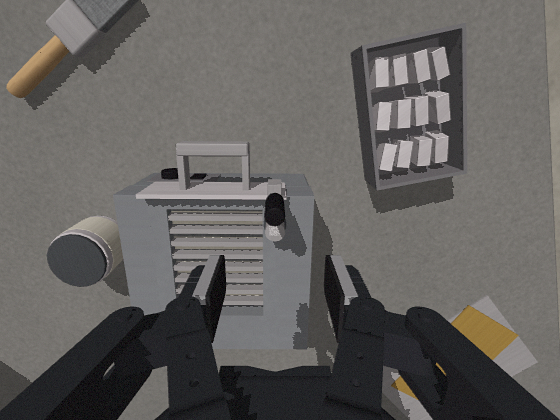

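View pics/s1.png

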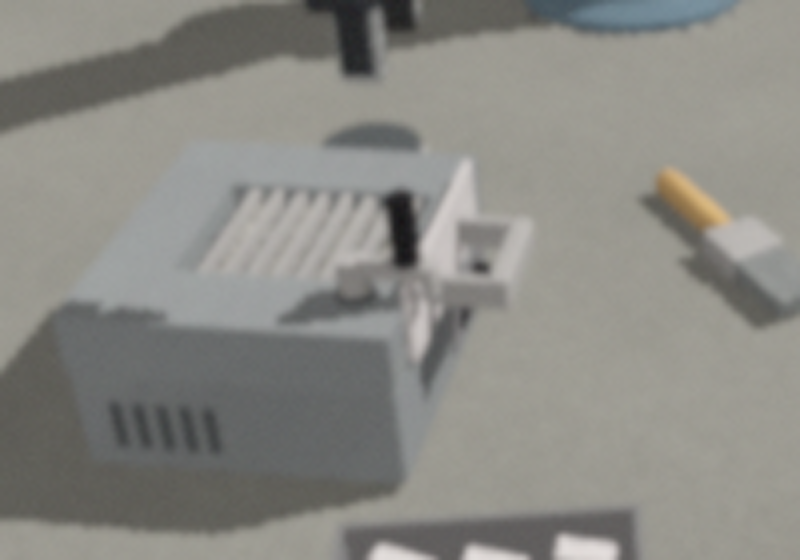

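The wrist view shows the stem top at (275,195), in line with the jaw midline (about column 275). The handle bar at (177–249,150) is horizontal, which confirms the yaw. I'll cross-check those points by ray.

```bash
python3 - <<'E'
from h import *
f=dict(np.load("pics/w1.npz"));P=cloud(f).reshape(-1,3)
cv2.imwrite("pics/w1c.png",cv2.resize(f["color"][130:250,110:320,::-1],None,fx=3.5,fy=3.5,interpolation=cv2.INTER_CUBIC))
B=P[(P[:,2]>.164)&(P[:,2]<.175)&(abs(P[:,0]-.615)<.05)&(abs(P[:,1]+.215)<.05)]; print("stem top",len(B),B.mean(0),cv2.minAreaRect(B[:,:2].astype(np.float32)))
d=(P[:,:2]-C); s=d@F;t=d@Y
H=P[(s>.115)&(s<.16)&(abs(t)<.06)&(P[:,2]>.1)&(P[:,2]<.107)]
print("handle",len(H),H.mean(0),cv2.minAreaRect(H[:,:2].astype(np.float32)))
T=P[(P[:,2]>.102)&(P[:,2]<.109)&(s<.088)&(s>-.1)&(abs(t)<.11)]; s=(T[:,:2]-C)@F;t=(T[:,:2]-C)@Y; print(np.percentile(t,[.3,99.7]),np.percentile(s,[.3]))
E
```

```text
stem top 355 [ 0.61501861 -0.21356004  0.1697751 ] ((0.6148256063461304, -0.2144538164138794), (0.01520081702619791, 0.015258261933922768), 56.01416778564453)
handle 1130 [ 0.57249126 -0.160271    0.1029936 ] ((0.5707445740699768, -0.1640625149011612), (0.023308493196964264, 0.06644805520772934), 72.10769653320312)
[-0.09456886  0.09445898] [-0.0887179]
```

View pics/w1c.png

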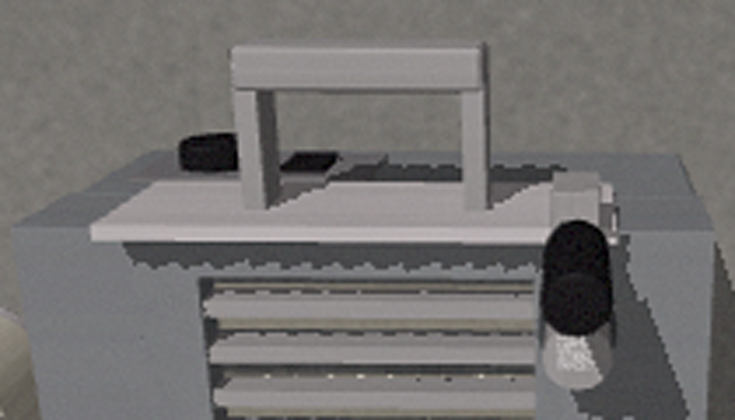

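The three cameras agree within 1 mm: stem top (0.6148,-0.2145), z = 0.170. Next I'll cage the stem and swing it.

```bash
python3 - <<'E'
from h import *
from station import ctrl,grab_frame
print(ctrl.move_linear([.6148,-.2147,.308],vel=.12,guard=12),ctrl.get_position(),ctrl.get_force())
ctrl.gripper_to(.024,20); print("w",ctrl.get_grip_width())
for th in np.linspace(.16,1.62,9):
    r=ctrl.move_linear([*stem(th),.308],rotation=quat(-18-np.degrees(th)),vel=.02,guard=25)
    if r: print("guard",th); break
print(ctrl.get_position(),ctrl.get_force(),ctrl.get_time())
ctrl.gripper_to(.05)
ctrl.move_linear([*ctrl.get_position()[:2],.42],vel=.2)
f=grab_frame("wrist"); cv2.imwrite("pics/w2.png",f["color"][:,:,::-1]); np.savez("pics/w2.npz",**f)
P=cloud(f).reshape(-1,3)
B=P[(P[:,2]>.16)&(P[:,2]<.175)&(abs(P[:,0]-.62)<.06)&(abs(P[:,1]+.23)<.06)]
c=np.array(cv2.minAreaRect(B[:,:2].astype(np.float32))[0]); d=c-PIV; print(c,np.linalg.norm(d),"keeper",a_-np.arctan2(d[1],d[0]),ctrl.get_time())
E
```

```text
False [ 0.61533257 -0.21492515  0.30911511] [-0.40545327 -0.1492349  -0.24512026]
w 0.02373051701063696
[ 0.6338754  -0.25404747  0.30797649] [ 1.07436752 -0.05538279 -0.9529982 ] 6.8167
[ 0.63570136 -0.24988246] 0.030738794951294075 keeper 1.4638827593105828 7.9417
```

View pics/w2.png

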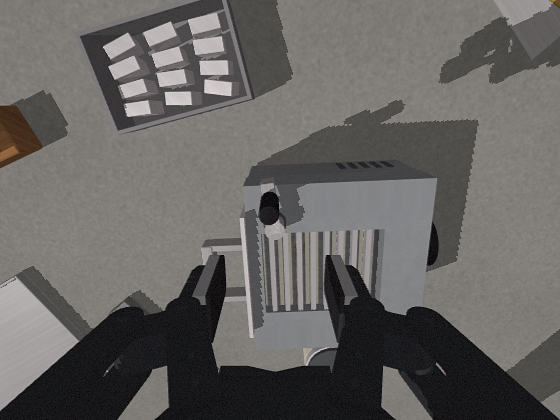

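The keeper is now open at about 1.46 rad, with the stem at (270,207) pointing to the +y_e side. Next is the handle.

```bash
python3 - <<'E'
from h import *
from station import ctrl,grab_frame
ctrl.move_ptp([*HAN,.36],quat(-108))
ctrl.gripper_to(.032,20); print("w",ctrl.get_grip_width(),ctrl.get_position())
print("guard",ctrl.move_linear([*HAN,.251],vel=.08,guard=8),ctrl.get_position(),ctrl.get_force(),ctrl.get_time())
for n in ["side","scene"]:
    f=grab_frame(n); x0,y0={"scene":(110,150),"side":(250,120)}[n]
    cv2.imwrite(f"pics/{n}3.png",cv2.resize(f["color"][y0:y0+130,x0:x0+180,::-1],None,fx=4,fy=4,interpolation=cv2.INTER_CUBIC))
f=grab_frame("wrist");cv2.imwrite("pics/w3.png",f["color"][:,:,::-1])
E
```

```text
w 0.03200782795866361 [ 0.57245192 -0.16121453  0.3605568 ]
guard False [ 0.57235588 -0.16014927  0.25166716] [-0.15367095 -0.06152952 -0.43524508] 10.3417
```

View pics/side3.png

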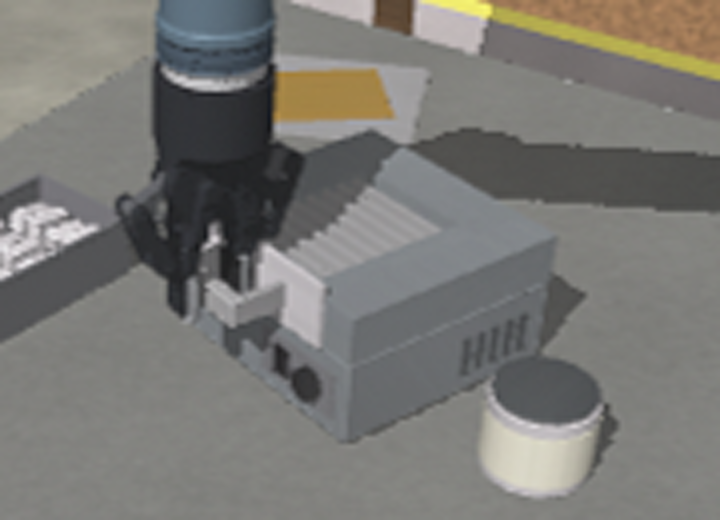

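View pics/scene3.png

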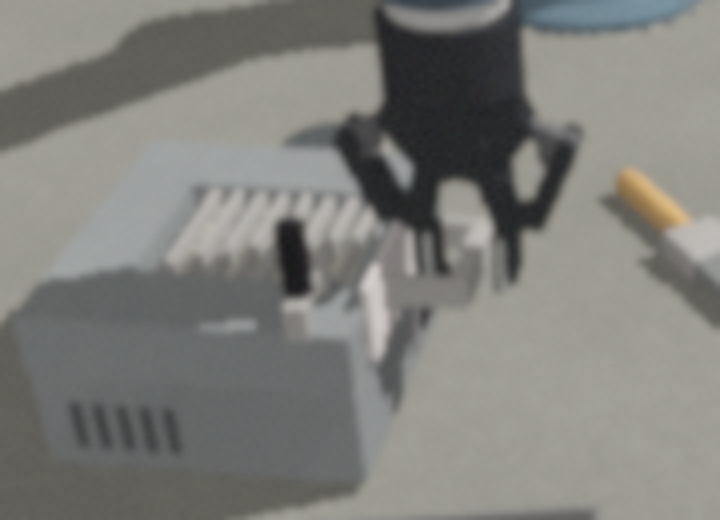

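View pics/w3.png

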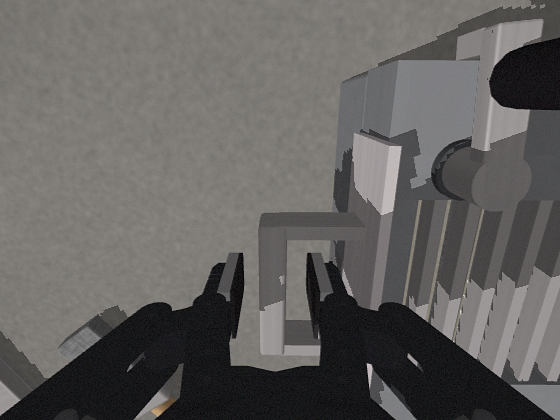

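The fingers straddle the bar and the inner finger is clear of the flange. I'll grip it and start drawing in small, force-checked steps.

```bash
python3 - <<'E'
from h import *
from station import ctrl,grab_frame
def rep(k):
    f=ctrl.get_force(); print(k,"along %.2f lat %.2f z %.2f"%(f[:2]@F,f[:2]@Y,f[2]),"pos",ctrl.get_position().round(4),"w",round(ctrl.get_grip_width(),4),"M",np.round(ctrl.get_ft_torque(),2),flush=True)
rep("pre")
ctrl.gripper_to(.006,100); ctrl.wait(.3); rep("grip")
p0=ctrl.get_position()
ctrl.move_linear([*p0[:2],p0[2]+.0007],vel=.01); ctrl.wait(.2); rep("lift")
p1=[p0[0],p0[1],p0[2]+.0007]
for s in (.002,.004,.010):
    if ctrl.move_linear([*(p0[:2]+s*F),p1[2]],vel=.02,guard=15): print("GUARD"); 
    ctrl.wait(.1); rep(s)
np.save("p0.npy",p0)
print(ctrl.get_time())
E
```

```text
pre along 0.42 lat -0.52 z -0.01 pos [ 0.5722 -0.1601  0.2516] w 0.0321 M [ 0.01 -0.    0.02]
grip along 3.84 lat -2.27 z 6.04 pos [ 0.5725 -0.159   0.2516] w 0.0099 M [ 0.72  0.17 -0.13]
lift along 1.59 lat 0.37 z -1.78 pos [ 0.5725 -0.1589  0.2519] w 0.0102 M [ 0.53 -0.48 -0.08]
0.002 along -0.03 lat -0.65 z -1.74 pos [ 0.5726 -0.1579  0.2521] w 0.0103 M [ 0.14 -0.09  0.04]
0.004 along -0.29 lat 0.26 z -1.51 pos [ 0.5738 -0.1552  0.2523] w 0.0102 M [ 0.12 -0.04  0.02]
0.01 along -0.63 lat 0.26 z -1.86 pos [ 0.5756 -0.1496  0.2523] w 0.0102 M [ 0.16 -0.06 -0.03]
12.875
```

Forces are tiny (|z| about 1.8 N, roughly the cassette's weight). I'll continue the draw with sideways force monitoring.

```bash
python3 - <<'E'
from h import *
from station import ctrl,grab_frame
p0=np.load("p0.npy"); z=p0[2]+.0007; lat=0
def rep(k):
    f=ctrl.get_force(); l=f[:2]@Y; print(k,"along %.2f lat %.2f z %.2f"%(f[:2]@F,l,f[2]),"pos",ctrl.get_position().round(4),"M",np.round(ctrl.get_ft_torque(),2),flush=True); return l
for s in (.03,.06,.09,.12,.14,.165):
    if ctrl.move_linear([*(p0[:2]+s*F+lat*Y),z],vel=.05,guard=12): print("GUARD"); rep(s);break
    l=rep(s)
print(ctrl.get_time())
for n in ["side","scene"]:
    f=grab_frame(n); x0,y0={"scene":(110,150),"side":(250,120)}[n]
    cv2.imwrite(f"pics/{n}4.png",cv2.resize(f["color"][y0:y0+130,x0:x0+180,::-1],None,fx=4,fy=4,interpolation=cv2.INTER_CUBIC))
    np.savez(f"pics/{n}4.npz",**f)
E
```

```text
0.03 along 0.18 lat 0.76 z -1.76 pos [ 0.582  -0.13    0.2523] M [ 0.13 -0.04  0.  ]
0.06 along -0.39 lat -0.38 z -0.86 pos [ 0.591  -0.102   0.2523] M [ 0.13 -0.03  0.01]
0.09 along -0.84 lat 0.42 z -1.36 pos [ 0.6003 -0.0735  0.2523] M [ 0.15 -0.04  0.02]
0.12 along -0.79 lat -0.13 z -2.25 pos [ 0.6096 -0.045   0.2522] M [ 0.11 -0.04 -0.05]
0.14 along -0.74 lat 0.46 z -1.67 pos [ 0.6159 -0.0254  0.2522] M [ 0.09 -0.06 -0.04]
0.165 along 0.12 lat 0.25 z -1.55 pos [ 0.6235 -0.002   0.2522] M [ 0.14 -0.02  0.04]
16.875
```

View pics/side4.png

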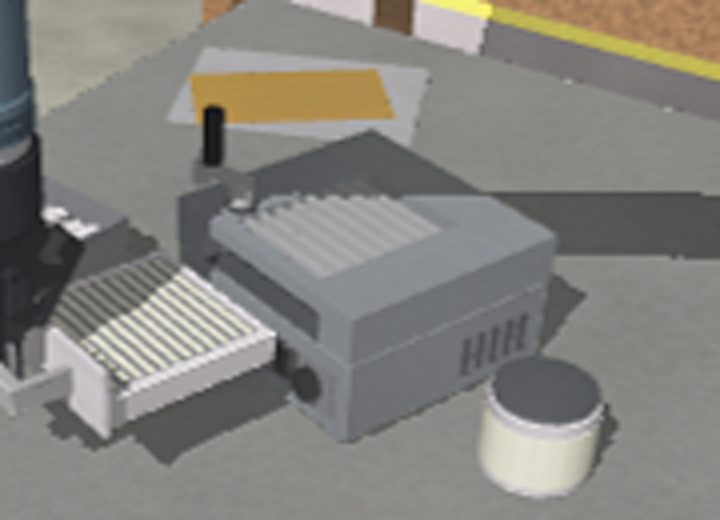

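View pics/scene4.png

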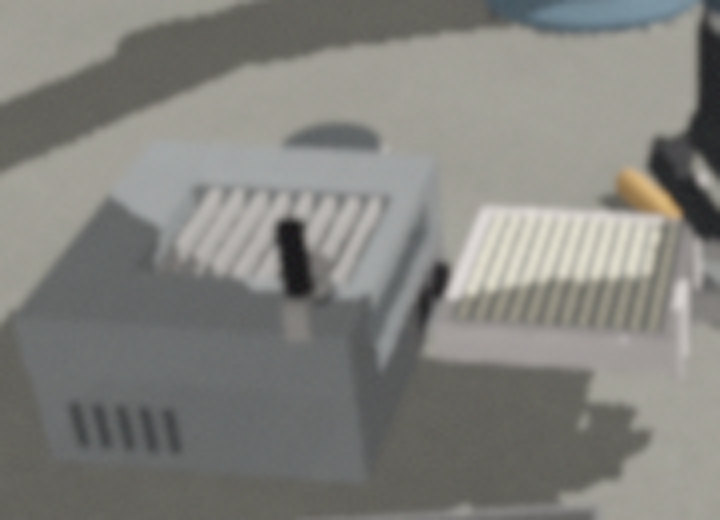

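The cassette is fully out, level, and clear of the slot by about 3 cm. I'll check its tilt from depth and verify the tray model with an overlay.

```bash
python3 - <<'E'
from h import *
for n in ["side","scene"]:
    f=dict(np.load(f"pics/{n}4.npz")); P=cloud(f).reshape(-1,3)
    h=HAN+.165*F; d=P[:,:2]-h; s=-(d@F); t=d@Y
    m=(s>.05)&(s<.165)&(abs(t)<.058)&(P[:,2]>.075)&(P[:,2]<.11); S=P[m]
    A=np.c_[S[:,:2],np.ones(len(S))]; co=np.linalg.lstsq(A,S[:,2],rcond=None)[0]
    print(n,len(S),"tilt F %.3f Y %.3f"%(co[:2]@F,co[:2]@Y),"z",S[:,2].mean())
TC=np.array([.504,.245]);a=np.radians(99.4);L=np.array([np.cos(a),np.sin(a)]);W=np.array([L[1],-L[0]])
for n,(x0,y0,x1,y1) in {"scene":(310,178,450,245),"side":(120,260,295,412)}.items():
    f=dict(np.load(f"pics/{n}0.npz"));k=5 if n=="scene" else 4
    im=cv2.resize(f["color"][y0:y1,x0:x1,::-1],None,fx=k,fy=k,interpolation=cv2.INTER_CUBIC)
    for z,col in((.016,(0,0,255)),(0.,(255,0,0))):
        q=[(pix(f,[*(TC+i*.14*L+j*.1*W),z])-[x0,y0]+.5)*k for i,j in((1,1),(1,-1),(-1,-1),(-1,1))]
        cv2.polylines(im,[np.int32(q)],True,col,1)
    cv2.imwrite(f"pics/{n}_ov.png",im)
E
```

```text
side 999 tilt F 0.003 Y 0.000 z 0.0926113552046632
scene 1459 tilt F 0.001 Y -0.001 z 0.09246364613283488
```

View pics/scene_ov.png

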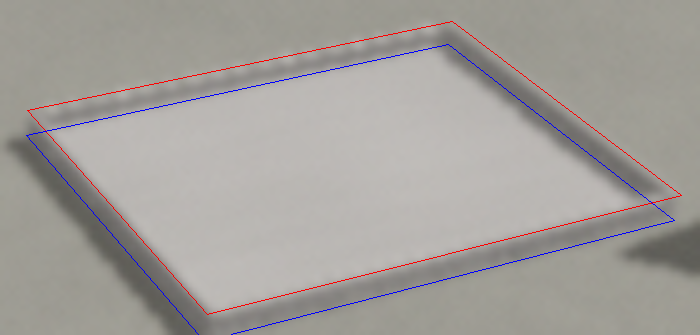

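View pics/side_ov.png

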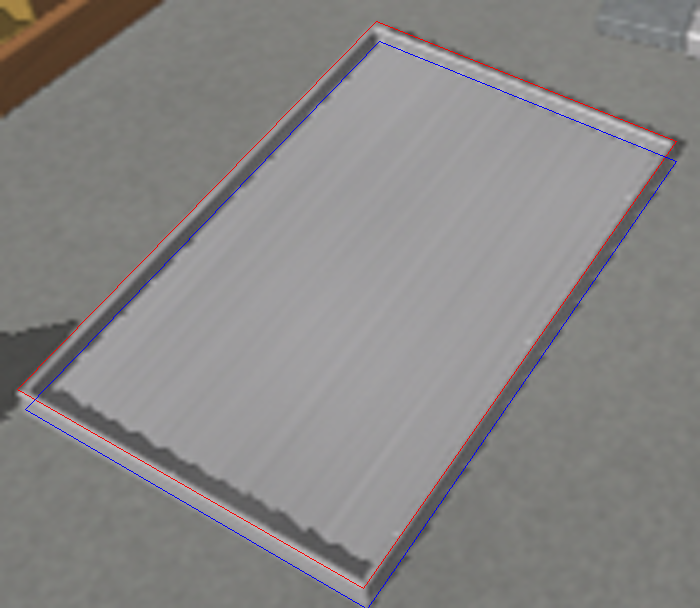

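Tilt is at most 0.003 rad and the tray overlay fits to within a few mm. Next: lift, carry while turning to the tray's axis, and hover.

```bash
cat >> h.py <<'E'
TC=np.array([.505,.244]);b_=np.radians(99.4);L=np.array([np.cos(b_),np.sin(b_)]);W=np.array([L[1],-L[0]])
E
python3 - <<'E'
from h import *
from station import ctrl,grab_frame
p=ctrl.get_position()
ctrl.move_linear([*p[:2],.33],vel=.10)
g=TC+.083*L
ctrl.move_linear([*g,.33],rotation=quat(99.4-180),vel=.12)
ctrl.move_linear([*g,.24],vel=.08)
ctrl.wait(.2)
print(ctrl.get_position(),g,ctrl.get_force(),ctrl.get_grip_width(),ctrl.get_time())
for n in ["side","scene"]:
    f=grab_frame(n); x0,y0={"scene":(290,120),"side":(110,210)}[n]
    cv2.imwrite(f"pics/{n}5.png",cv2.resize(f["color"][y0:y0+(140 if n=="scene" else 210),x0:x0+(190 if n=="scene" else 250),::-1],None,fx=4 if n=="scene" else 2.8,fy=4 if n=="scene" else 2.8,interpolation=cv2.INTER_CUBIC))
    P=cloud(f).reshape(-1,3); d=P[:,:2]-g; s=-(d@L); t=d@W
    m=(s>.05)&(s<.165)&(abs(t)<.058)&(P[:,2]>.055)&(P[:,2]<.105); S=P[m]
    if len(S)>50:
        A=np.c_[S[:,:2],np.ones(len(S))]; co=np.linalg.lstsq(A,S[:,2],rcond=None)[0]
        print(n,len(S),"tilt L %.3f W %.3f"%(co[:2]@L,co[:2]@W),"z",S[:,2].mean())
E
```

```text
[0.49164549 0.32603866 0.2405819 ] [0.49144395 0.32588549] [ 0.60234057 -0.36813717 -2.06356363] 0.010101458587486227 22.475
side 2008 tilt L 0.005 W 0.002 z 0.08101671415249706
scene 1006 tilt L 0.004 W -0.001 z 0.08046389564559926
```

View pics/side5.png

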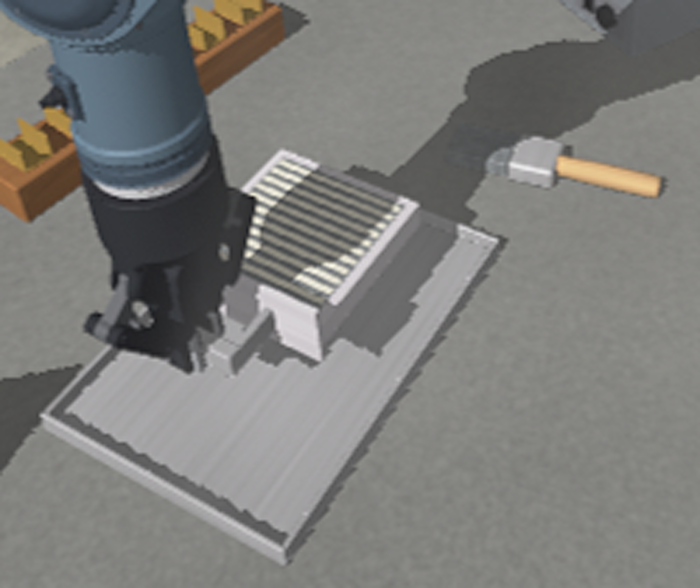

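View pics/scene5.png

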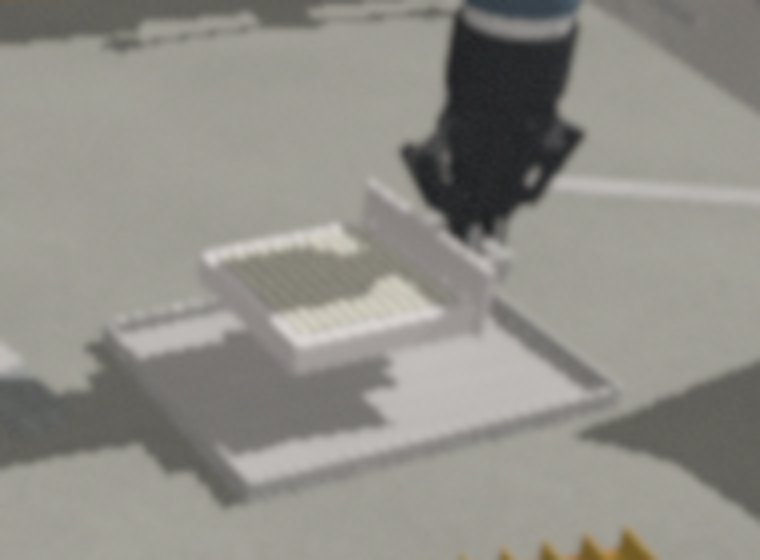

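Level and over the tray, on its axis. I'll lower it with a contact guard.

```bash
python3 - <<'E'
from h import *
from station import ctrl,grab_frame
g=TC+.083*L
print(ctrl.move_linear([*g,.196],vel=.06,guard=6),ctrl.get_position())
ctrl.wait(.2); print(ctrl.get_force())
print("contact",ctrl.move_linear([*g,.183],vel=.015,guard=3.),ctrl.get_position(),ctrl.get_force(),ctrl.get_time())
for n in ["side","scene"]:
    f=grab_frame(n); x0,y0={"scene":(290,120),"side":(110,210)}[n]
    cv2.imwrite(f"pics/{n}6.png",cv2.resize(f["color"][y0:y0+(140 if n=="scene" else 210),x0:x0+(190 if n=="scene" else 250),::-1],None,fx=4 if n=="scene" else 2.8,fy=4 if n=="scene" else 2.8,interpolation=cv2.INTER_CUBIC))
    P=cloud(f).reshape(-1,3); d=P[:,:2]-g; s=-(d@L); t=d@W
    m=(s>.05)&(s<.165)&(abs(t)<.058)&(P[:,2]>.01)&(P[:,2]<.05); S=P[m]
    A=np.c_[S[:,:2],np.ones(len(S))]; co=np.linalg.lstsq(A,S[:,2],rcond=None)[0]
    print(n,len(S),"tilt L %.3f W %.3f"%(co[:2]@L,co[:2]@W),"z",S[:,2].mean())
E
```

```text
False [0.49170513 0.32598125 0.19621337]
[-0.07654401  0.31989843 -1.41977083]
contact True [0.49136305 0.3259233  0.18545446] [ 0.37283985 -0.58745891  4.28620061] 24.3333
side 1966 tilt L -0.001 W 0.001 z 0.026563258606267744
scene 1031 tilt L -0.001 W -0.001 z 0.026156477034825203
```

View pics/side6.png

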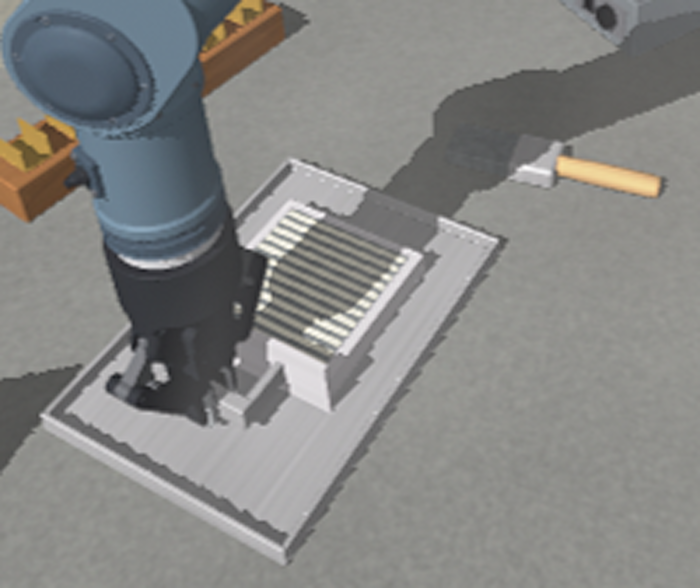

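View pics/scene6.png

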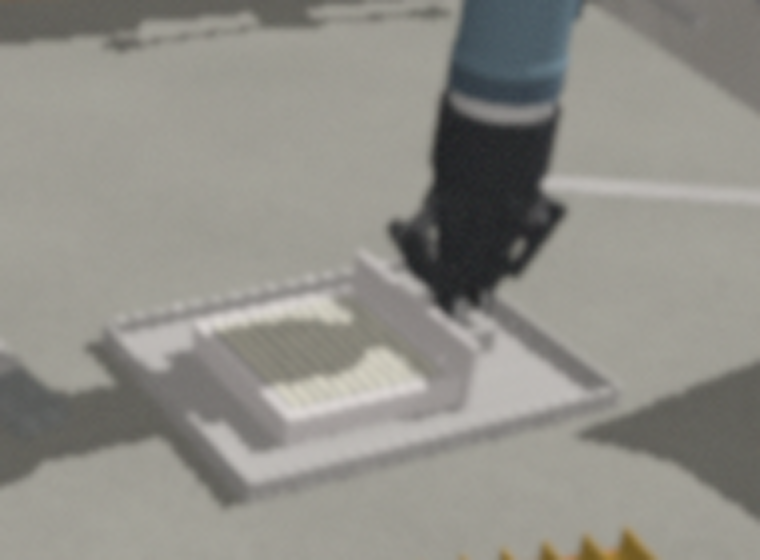

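It's resting flat: top at z = 0.026, which is the 4 mm floor plus the 22 mm body. I'll release and rise.

```bash
python3 - <<'E'
from h import *
from station import ctrl,grab_frame
ctrl.gripper_to(.032,20); ctrl.wait(.2); print("w",ctrl.get_grip_width(),ctrl.get_force())
p=ctrl.get_position()
print(ctrl.move_linear([*p[:2],.30],vel=.08,guard=8))
ctrl.move_linear([p[0]-.02,p[1]+.0,.45],vel=.2); ctrl.wait(.3)
print(ctrl.get_position(),ctrl.get_force(),ctrl.get_time())
g=TC+.083*L
for n in ["side","scene","wrist"]:
    f=grab_frame(n); cv2.imwrite(f"pics/{n}7.png",f["color"][:,:,::-1]); np.savez(f"pics/{n}7.npz",**f)
    P=cloud(f).reshape(-1,3); d=P[:,:2]-g; s=-(d@L); t=d@W
    m=(s>.05)&(s<.165)&(abs(t)<.058)&(P[:,2]>.01)&(P[:,2]<.05); S=P[m]
    if len(S)>50:
        A=np.c_[S[:,:2],np.ones(len(S))]; co=np.linalg.lstsq(A,S[:,2],rcond=None)[0]
        print(n,len(S),"tilt L %.3f W %.3f"%(co[:2]@L,co[:2]@W),"z",S[:,2].mean())
    B=P[(P[:,2]>.14)&(P[:,2]<.175)&(abs(P[:,0]-.62)<.06)&(abs(P[:,1]+.23)<.06)]
    if len(B)>10:
        c=B[:,:2].mean(0);dd=c-PIV; print("keeper",a_-np.arctan2(dd[1],dd[0]))
E
```

```text
w 0.031970364931082414 [-1.35685209  0.22845336 -0.64195548]
False
[0.47021386 0.32523516 0.44878044] [-0.06870277 -0.60524211 -0.00178449] 27.7833
side 2321 tilt L 0.001 W 0.000 z 0.026452971443737972
keeper 1.3888118762184518
scene 1023 tilt L 0.000 W -0.002 z 0.02602060900184685
keeper 1.4251185311181878
wrist 8540 tilt L -0.001 W 0.001 z 0.02689980516069265
```

View pics/scene7.png

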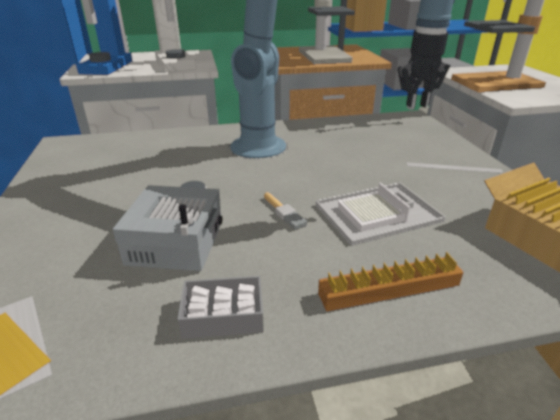

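View pics/wrist7.png

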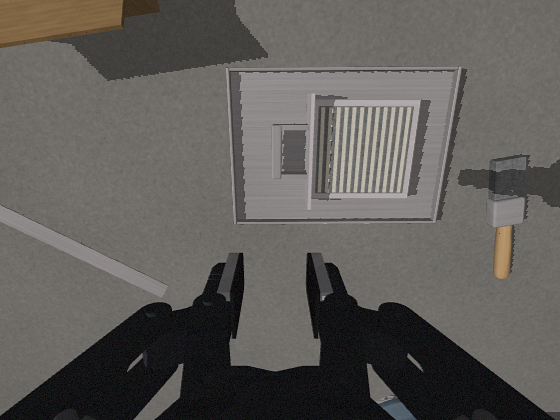

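View pics/side7.png

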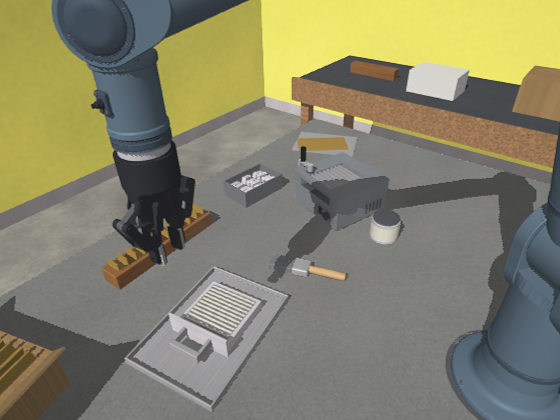

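The cassette lies inside the tray with its pleats up, and everything else is where it was. Now a numeric check of its middle against the tray centre, using the wrist view (rim corners (229,68), (461,68), (438,222), (236,222)).

```bash
python3 - <<'E'
from h import *
f=dict(np.load("pics/wrist7.npz"))
W4=np.array([ray(f,c,.016)[:2] for c in [(229,68),(461,68),(438,222),(236,222)]]); Tc=W4.mean(0)
l=(W4[0]+W4[3]-W4[1]-W4[2]);print("sizes",[np.linalg.norm(W4[i]-W4[i-1]).round(3) for i in range(4)],np.degrees(np.arctan2(l[1],l[0]))); l/=np.linalg.norm(l)
P=cloud(f)[60:230,225:465].reshape(-1,3); S=P[(P[:,2]>.021)&(P[:,2]<.06)]
r=cv2.minAreaRect(S[:,:2].astype(np.float32)); print("cassette",r); d=np.array(r[0])-Tc; print("tray",Tc,"mid along %.4f across %.4f"%(d@l,d@np.array([l[1],-l[0]])))
E
```

```text
sizes [np.float64(0.196), np.float64(0.275), np.float64(0.196), np.float64(0.28)] 99.40176118862536
cassette ((0.5051084756851196, 0.24378499388694763), (0.13570290803909302, 0.17731879651546478), 9.361572265625)
tray [0.50370987 0.24398793] mid along -0.0004 across 0.0013
```

The middle is within 2 mm of the tray centre and aligned with the tray. Handing in.

```bash
python3 - <<'E'
from station import ctrl
print(ctrl.get_time(),ctrl.get_grip_width(),ctrl.get_force()); ctrl.finish_job()
E
```

```text
27.9333 0.0322823888039827 [-1.09796218 -0.8251417   0.53576797]
the job is handed in; nothing more can be done
```

I swung the keeper open, drew the cassette straight out of the slot, set it down in the tray and let go. I handed the job in at 27.9 s of the 64 s allowed. `finish_job` gives no verdict, so the results below are my own measurements.

- **Keeper:** The wrist camera put it at about 1.46 rad right after the swing. The last scene and side views gave 1.43 and 1.39 rad. Those two only see one side of the stem, so they are rougher, but all three are well above 1.0.
- **Drawing out:** I gripped the handle at 100 N. The wrist force read after each step stayed below about 2.5 N, and the 12 N stop never tripped. Once the cassette was out, its tilt measured 0.003 rad or less, about 3 cm clear of the front and still at slot height.
- **In the tray:** The cassette's middle is within about 1.5 mm of the tray centre. It is flat to about 0.002 rad, pleats up. Its top is at z = 0.026 m, as expected with the body resting on the tray floor.
- **Robot and other items:** The fingers are open and well above the tray. The rest, bin, brush and tin look unmoved in the last pictures; I did not measure them.

None of the checks failed. The first tray measurements from the scene and side cameras differed by about 10 mm. The wrist view of the finished placement then agreed with the value I used to within about 1.5 mm.

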